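# Stow the tabletop antenna in its bin cradle

## Task

Pick up the black antenna that stands upright on the cart, turn it over onto its side and lower it into the white cradle in the top bin, round foot in the trough and mast in the V rest, so that it lies level and nothing stands above the bin's rim. Keep hold of it until it rests in the cradle, do not let it topple onto the cart, and leave the heatsink, the funnel and the spring clamp where they are.

Things in the scene. Friction and masses are not known exactly. Their poses are not given: they have to be found in the camera images.
- antenna: black tabletop antenna, 160 mm tall, 0.10 to 0.17 kg, loose, upright at the start. Foot: disc of diameter 52 mm, 20 mm thick. Mast: round rod of diameter 20 mm on the foot's axis, from 20 to 160 mm above the underside. Round: its turn about its own axis is free. Origin: centre of the foot's underside; own z runs to the tip. Centre of mass about 50 mm above the underside
- antenna_grip (a point): point on the mast's axis 80 mm above the foot's underside, half-way along the antenna; a good place to grip (20 mm wide)
- antenna_tip (a point): centre of the mast's top end, on the axis, 160 mm above the foot's underside
- bins: two plastic bins nested, grey below, blue on top, fixed; 246 mm (own x) by 306 (own y) at the flanges. Origin: centre of the underside, z up. Blue rim 130 mm high, inner floor 44; inside the rim 224 (x) by 284 mm (y), walls lean in 4.5 degrees. Steel lever clasp on the outer +x wall: out to x = 141, up to 135 mm. A white cradle insert, 88 mm wide in x, runs along y in the middle of the blue bin
- cradle_mid (a point): where antenna_grip must come to lie: x = 0, y = -6 mm, 94 mm above the bins' origin, 36 mm below the rim. Axes as the bins: the antenna lies level along y, tip to +y. Around it is free for fingers: from 48 mm (-y) to 40 mm (+y) of this point, down to the insert's base plate 46 mm below. At the rim the end walls are 136 mm (-y) and 148 mm (+y) away, the long walls 112 mm
- cradle_foot (a point): where the centre of the foot's underside comes to lie, 80 mm to -y of cradle_mid, same height. The foot's trough is a V of two 45 degree faces between two cheek plates 6 mm thick and 32 mm apart (inner faces 86 and 54 mm to -y of cradle_mid) whose tops are 12 mm below the axis line: the 20 mm thick foot has 6 mm of play each way
- cradle_tip (a point): where the mast's top end comes to lie, 80 mm to +y of cradle_mid, same height. The mast rest is an upright plate with a 90 degree V notch, 36 mm wide at its mouth; it stands 40 to 52 mm to +y of cradle_mid and is 84 mm wide, its top 4 mm above the axis line
- heatsink: finned aluminium heatsink block 40 x 64 x 22 mm, loose, already packed on the blue bin's floor on the -x side of the cradle, its top 64 mm below the rim; bystander. Origin: centre of its underside
- funnel: hard green silicone funnel standing mouth down on the cart, mouth diameter 98 mm, 88 mm tall, loose; bystander. Origin: centre of the mouth
- spring_clamp: stainless spring clamp with orange grips, 125 x 65 x 20 mm, lying flat on the cart, loose; bystander. Origin: under its pivot, jaws towards own +x
- cart: poplar cart top, the work surface at z = 0, fixed

How it is judged (in metres and radians):
On the way:
1. the antenna is lowered into the cradle, not dropped: along it within 15 degrees, both ends less than 15 mm too high and within 15 mm in plan, fingers still touching it (contact force between the fingers and antenna above 0.3 N and angle between the z axis of antenna and the y axis of bins, either way round below 0.26 rad and z of antenna in the frame of cradle_foot below 0.015 m and z of antenna_tip in the frame of cradle_tip below 0.015 m and horizontal distance between antenna and cradle_foot below 0.015 m and horizontal distance between antenna_tip and cradle_tip below 0.015 m), for 0.1 s.
At the end, for the whole second after the job is handed in: The antenna lies at rest on its side in the cradle, foot in the trough, aligned within 5 degrees; foot end within 6 mm of its resting height and 11 mm of its place in plan, tip end within 7 and 12 mm. Heatsink, funnel and spring clamp are within 20 mm of where they stood (angle between the z axis of antenna and the y axis of bins, either way round below 0.09 rad and z of antenna in the frame of cradle_foot between -0.006 and 0.006 m and z of antenna_tip in the frame of cradle_tip between -0.007 and 0.007 m and horizontal distance between antenna and cradle_foot below 0.011 m and horizontal distance between antenna_tip and cradle_tip below 0.012 m and linear speed of antenna below 0.02 m/s and distance of each of heatsink, funnel, spring_clamp from where it was at the start of the episode below 0.02 m); the robot touches nothing.
It fails at once if the antenna topples or is laid down on the cart (leaning more than 40 degrees while touching the cart) (angle between antenna's own z axis and vertical above 0.7 rad and contact force between antenna and cart above 0.2 N).
It fails at once if heatsink, funnel or spring clamp is pushed more than 30 mm (distance of any of heatsink, funnel, spring_clamp from where it was at the start of the episode above 0.03 m).
It also fails if it takes over 40 s, if anything falls off the work surface, if the arm or the gripper's body presses on something with over 40 N, if the wrist force passes 120 N, or if a joint passes its speed limit or range.

## Robot

A 6-joint arm with a two-finger parallel gripper is mounted at the origin on the work surface. World frame = base frame: x ahead of the robot, y to its left, z up, the work surface at z = 0. Lengths are in m, angles in degrees, forces in N, time in s.
With the tool pointing down it reaches from about 0.4 to 0.825 m from the base axis. Payload 7 kg.
Tool frame: the origin (TCP) lies midway between the tips of the shut fingers; the grasp point (between the pads) lies r.grip_depth behind it (r.grip_depth is the distance from the TCP to the grasp point, in m); z points along the fingers, y is the line along which they close (so a half turn about z gives the same grasp; the last joint's range is limited). The gripper opens to 88 mm and grips with 3 to 60 N. Pads are 19 mm wide; open, the fingers measure 130 mm over their backs; the gripper's body (78 mm by 193 mm) begins 47 mm behind the grasp point.
Start: joints at [-53.394, 20.546, 0.682, 0, -70.136, -16.507], TCP at [0.232, -0.634, 0.227] pointing down, gripper open.
Joint ranges: [-176.03, 176.03], [-82.01, 121.73], [-58.28, 71.71], [-173.87, 95.51], [-174.79, -0.11], [-173.66, 173.66]. Speed limits (degrees/s): [136.94, 136.94, 172.46, 180, 180, 180].

## Interface

Orientations are given as [roll, pitch, yaw] about the fixed x, y, z axes, in that order (R = Rz(yaw) Ry(pitch) Rx(roll)).
In Python, from plant import r gives the robot as it stands.
- The arm moves only by the shell command python3 drive.py 'ROWS' [OPENING] [FORCE]. ROWS is a JSON list of rows, 1 to 12 of them, each of 6 numbers: dx, dy, dz in m, then a rotation vector rx, ry, rz in degrees; each row is the pose to reach, as a shift and turn from the pose commanded when the command began, along the tool's axes at that moment; what a row does not reach only later rows make up. A row lasts 1/12 s, in which the tool goes at most 0.0417 m and 7.16 degrees, less where a joint would pass 70% of its speed; a pose out of reach is approached as far as the arm can. OPENING is the finger opening in m, set as the command begins (- or left out keeps the last). The fingers move at their own pace and stop on an object; FORCE is the grip in N (left out, the last holds). Time passes only in rows, so rows that do not move let the fingers close. It prints the time, the measured TCP pose, the force, the opening and the grip force at its end.
- r.get_state(): the state, without advancing time (a new reading comes with each control period).
- r.capture(name): name is "side" or "top"; returns a dict with "frame" (384x512x3 uint8, red, green, blue), "z_map" (384x512 float32, m along the optical axis (not along the pixel's ray), 0 where there is no reading), "fx", "fy", "cx", "cy" (pixels), "D" ([k1, k2, p1, p2, k3] as OpenCV has them; the pictures are not rectified), "cam_to_world" (4x4, takes a point from camera to world coordinates). Camera axes: x right, y down, z forward; pixel columns grow to the right and rows downward; lengths in m; the calibration is good to about 2 mm. A picture is of the moment at which its call begins.
- r.close_job(): hands the job in; it is judged then, once.
The state is a dict: "time_s": time; "joints": joint angles; "qd": joint speeds; "joint_torque": joint torques, N m; "tcp_pos": TCP position; "eef_rot": TCP orientation; "contact_force": force on the tool from outside, world axes, zero at the start; "moment": the same for the moment, N m; "gripper_width": finger opening in m; "gripper_force": force on a finger pad.
Only numpy, scipy, OpenCV 4.12 (cv2) and the standard library are available. Lean on these libraries where they do the work, as an engineer would, in place of code of your own. Each camera call takes 0.05 s, during which the arm holds its last target. There are 200 camera calls.

## Working session

There is one attempt and no reset: what is moved stays moved. The work goes in short steps, Python scripts to look and compute and a shell command to move; the robot and the scene stay as the last step left them, time stands still between calls to the robot, and variables do not carry over. Pictures are saved under pics/ and viewed, at most 10 in all, crops included, and the job is handed in when it is done.

```bash
ls; mkdir -p pics; python3 - <<'E'
from plant import r
import cv2,numpy as np
print(r.get_state(), r.grip_depth)
for n in("side","top"):
    c=r.capture(n); cv2.imwrite(f"pics/{n}0.png",c["frame"][:,:,::-1]); np.savez(f"pics/{n}0.npz",**c)
    print(n,c["fx"],c["cx"],c["cy"],c["D"],c["cam_to_world"])
E
```

```text
drive.py
pics
plant.py
{'time_s': 0.0, 'joints': array([-5.33934926e+01,  2.05897022e+01,  6.33678511e-01, -2.08163435e-02,
       -7.01371337e+01, -1.65057073e+01]), 'qd': array([0.04135542, 0.09288024, 0.06568008, 0.0100298 , 0.08607081,
       0.01260697]), 'joint_torque': array([ 2.26515564e-03, -5.82724142e+01,  2.93050933e+01,  6.99721009e+00,
        6.93308990e-03, -1.43171255e-04]), 'tcp_pos': array([ 0.23176874, -0.63342771,  0.22563935]), 'eef_rot': array([ 1.79905121e+02, -7.70723674e-03, -1.59906282e+02]), 'contact_force': array([-0.80564835, -0.24534138,  0.05919301]), 'moment': array([ 0.04617421,  0.0293691 , -0.01618746]), 'gripper_force': 0.0, 'gripper_width': 0.08716239910250892} 0.0188
side 350.7982798537182 249.29750913595237 192.87968664315747 [-0.10545186  0.          0.          0.          0.        ] [[ 0.98655623 -0.08909067  0.13700237  0.42062499]
 [-0.16335003 -0.51268818  0.8428924  -0.68371129]
 [-0.00485436 -0.8539401  -0.52034868  0.4838179 ]
 [ 0.          0.          0.          1.        ]]
top 401.72240832471766 256.6228160910681 193.17565529811966 [-0.00269313  0.          0.          0.          0.        ] [[ 1.58998519e-02 -9.79232826e-01  2.02114492e-01  3.38908798e-01]
 [-9.99865134e-01 -1.64027747e-02 -8.13538146e-04 -4.90004459e-02]
 [ 4.11188174e-03 -2.02074299e-01 -9.79361563e-01  1.01469989e+00]
 [ 0.00000000e+00  0.00000000e+00  0.00000000e+00  1.00000000e+00]]
```

View pics/side0.png

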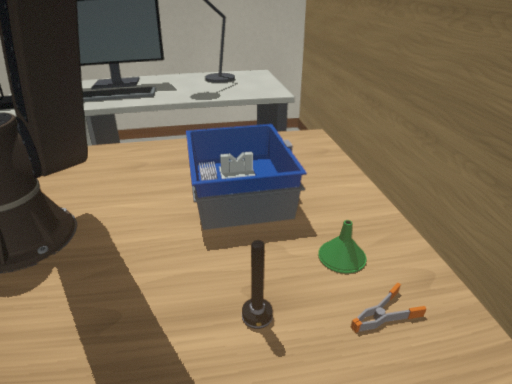

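View pics/top0.png

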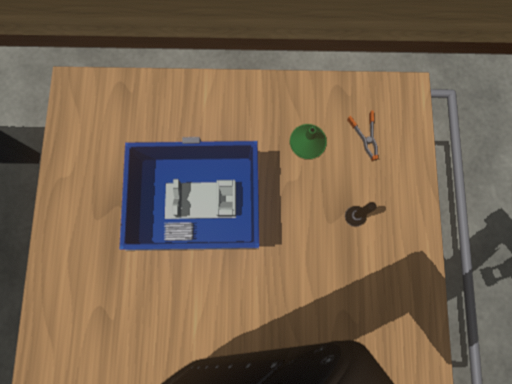

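The side view shows the antenna foot at about (257,312) with its tip at (258,243). The bin is at about (240,175). In the top view the foot is at (355,216), the tip at (371,207), and the bin corners at about (126,143) to (258,247). The mast rest is on the left (+y) at (175,198), the foot trough at (227,198), and the clasp at the top (+x).

```bash
cat > h.py <<'E'
import numpy as np,cv2
def load(n): return dict(np.load(n))
def cloud(c):
    h,w=c["z_map"].shape
    u,v=np.meshgrid(np.arange(w),np.arange(h))
    K=np.array([[c["fx"],0,c["cx"]],[0,c["fy"],c["cy"]],[0,0,1]],float)
    n=cv2.undistortPoints(np.stack([u,v],-1).reshape(-1,1,2).astype(float),K,np.array(c["D"],float)).reshape(h,w,2)
    z=c["z_map"][...,None]
    P=np.concatenate([n*z,z],-1)
    T=c["cam_to_world"]
    W=P@T[:3,:3].T+T[:3,3]; W[c["z_map"]<=0]=np.nan
    return W
E
python3 - <<'E'
from h import *
np.set_printoptions(precision=4,suppress=True)
for n in("side","top"):
    c=load(f"pics/{n}0.npz");W=cloud(c);f=c["frame"].astype(int);hsv=cv2.cvtColor(c["frame"],cv2.COLOR_RGB2HSV).astype(int)
    X,Y,Z=W[...,0],W[...,1],W[...,2]
    fl=(hsv[...,2]>100)&(abs(Z)<.02)&(X>.2)&(X<.8)&(abs(Y)<.5); print(n,"cart z",np.median(Z[fl]))
    u,v=np.meshgrid(np.arange(512),np.arange(384))
    box=(abs(u-257)<30)&(v>230)&(v<335) if n=="side" else (abs(u-362)<30)&(abs(v-212)<22)
    a=box&(f.max(2)<90)&(Z>.005)&(Z<.2)
    for lo,hi in((.005,.025),(.025,.05),(.05,.08),(.08,.11),(.11,.14),(.14,.152),(.152,.175)):
        m=a&(Z>lo)&(Z<hi); 
        if m.sum(): print(lo,m.sum(),np.median(W[m],0),np.nanmin(W[m],0)[:2],np.nanmax(W[m],0)[:2])
    blue=(hsv[...,0]>105)&(hsv[...,0]<130)&(hsv[...,1]>150)&(Z>.03)
    bz=Z[blue];zt=np.percentile(bz,98);m=blue&(Z>zt-.012)
    pts=W[m][:,:2].astype(np.float32);print("rim",zt,np.median(Z[m]),cv2.minAreaRect(pts*1000),pts.min(0),pts.max(0))
    white=(hsv[...,1]<45)&(hsv[...,2]>120)&(Z>.03)&(X>.3)&(X<.8)&(Y>-.2)&(Y<.4)
    print("white",white.sum());
    np.save(f"pics/{n}w.npy",W[white])
    p=W[white]
    hst=np.histogram(p[:,2],bins=np.arange(.03,.14,.004));print(hst[0])
    for lo,hi in((.075,.088),(.088,.105)):
        q=p[(p[:,2]>lo)&(p[:,2]<hi)];
        if len(q)>5:
            print(lo,len(q),np.histogram(q[:,1],bins=12))
            print(np.histogram(q[:,0],bins=12))
E
```

```text
side cart z 0.0007835524141167061
0.005 508 [ 0.4897 -0.3128  0.0201] [ 0.4693 -0.3261] [ 0.5184 -0.2764]
0.025 121 [ 0.4947 -0.3076  0.0379] [ 0.4857 -0.3106] [ 0.506  -0.2923]
0.05 138 [ 0.4929 -0.3079  0.0648] [ 0.4857 -0.3101] [ 0.5015 -0.3019]
0.08 158 [ 0.4926 -0.3081  0.0952] [ 0.4856 -0.3107] [ 0.501  -0.3024]
0.11 178 [ 0.4926 -0.3079  0.125 ] [ 0.4848 -0.3105] [ 0.5023 -0.3012]
0.14 81 [ 0.4923 -0.3079  0.1465] [ 0.4849 -0.31  ] [ 0.5016 -0.2991]
0.152 139 [ 0.4937 -0.3039  0.1602] [ 0.4852 -0.31  ] [ 0.5033 -0.2904]
rim 0.13203623289427888 0.1300043106073158 ((381.1944580078125, 94.8172836303711), (524.7364501953125, 308.0599670410156), 1.6679868698120117) [ 0.1226 -0.0571] [0.6441 0.2554]
white 861
[  0   0   0   2  61 124  63  57  60  96  37  42  39  37  31  51  52  26
   0   0   0   1   0   0  15  40  27]
0.075 118 (array([ 5, 16, 30, 31, 17,  7,  3,  4,  1,  0,  2,  2]), array([0.1308, 0.1322, 0.1335, 0.1349, 0.1363, 0.1377, 0.139 , 0.1404,
       0.1418, 0.1432, 0.1445, 0.1459, 0.1473]))
(array([11, 12,  7,  9, 11,  8, 14,  8,  7,  7, 10, 14]), array([0.4799, 0.4867, 
[... 1370 characters left out ...]
0,   0,   0,   0,  33]), array([0.0024, 0.0144, 0.0264, 0.0384, 0.0503, 0.0623, 0.0743, 0.0863,
       0.0983, 0.1102, 0.1222, 0.1342, 0.1462]))
(array([29, 64, 59, 34, 26, 32, 31, 19, 43, 61, 56, 45]), array([0.4754, 0.4828, 0.4901, 0.4974, 0.5048, 0.5121, 0.5194, 0.5268,
       0.5341, 0.5414, 0.5488, 0.5561, 0.5634]))
0.088 142 (array([  1,   0,  21, 118,   0,   0,   0,   0,   0,   0,   0,   2]), array([0.1002, 0.1124, 0.1246, 0.1368, 0.149 , 0.1613, 0.1735, 0.1857,
       0.1979, 0.2101, 0.2223, 0.2345, 0.2467]))
(array([ 3,  0,  0,  0,  0,  0, 31, 28,  9, 11, 30, 30]), array([0.3923, 0.406 , 0.4198, 0.4335, 0.4472, 0.4609, 0.4746, 0.4884,
       0.5021, 0.5158, 0.5295, 0.5433, 0.557 ]))
```

```bash
python3 - <<'E'
from h import *
a=cv2.imread("pics/top0.png")[135:255,115:265];b=cv2.imread("pics/side0.png")[120:230,180:310]
cv2.imwrite("pics/crop1.png",np.hstack([cv2.resize(a,(450,360),interpolation=2),cv2.resize(b,(350,360),interpolation=2)]))
E
```

```text
(no output)
```

View pics/crop1.png

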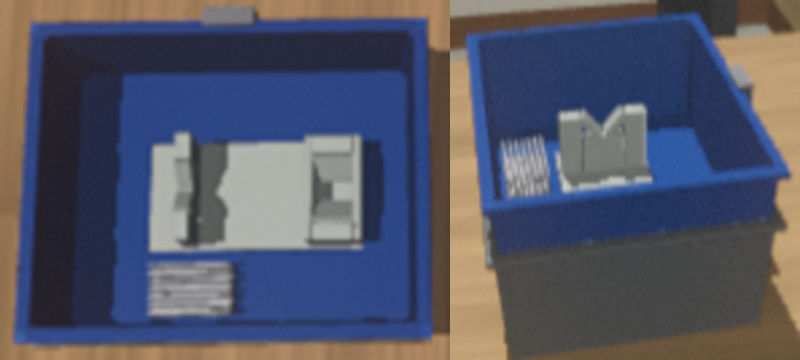

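The crop confirms the V rest at +y (left) and the foot trough at -y (right), with the heatsink on the -x side. The bin is rotated only slightly. I'll fit its yaw and the cradle axis next.

```bash
python3 - <<'E'
from h import *
np.set_printoptions(precision=4,suppress=True)
for n in("side","top"):
    c=load(f"pics/{n}0.npz");W=cloud(c);hsv=cv2.cvtColor(c["frame"],cv2.COLOR_RGB2HSV).astype(int)
    Z=W[...,2]
    m=(hsv[...,0]>105)&(hsv[...,0]<130)&(hsv[...,1]>120)&(Z>.125)&(Z<.135)&(W[...,0]>.37)&(W[...,0]<.67)&(W[...,1]>-.1)&(W[...,1]<.3)
    p=W[m]
    # fit: outer edges per bin
    def edge(a,b,fn,lo,hi):
        bs=np.arange(lo,hi,.01);xs=[];ys=[]
        for t in bs:
            s=p[(p[:,b]>=t)&(p[:,b]<t+.01),a]
            if len(s)>1: xs.append(t+.005);ys.append(fn(s))
        k=np.polyfit(xs,ys,1);
        for _ in range(3):
            r=np.array(ys)-np.polyval(k,xs);g=abs(r)<.003
            if g.sum()>4:k=np.polyfit(np.array(xs)[g],np.array(ys)[g],1)
        mid=.1 if b==1 else .518
        return np.degrees(np.arctan(k[0])),np.polyval(k,mid),g.sum(),len(g)
    print(n,len(p),"x+",edge(0,1,np.max,-.03,.23),"x-",edge(0,1,np.min,-.03,.23),"y+",edge(1,0,np.max,.42,.62),"y-",edge(1,0,np.min,.42,.62))
    w=np.load(f"pics/{n}w.npy")
    q=w[(w[:,2]>.082)&(w[:,2]<.1)&(w[:,1]>.12)&(w[:,1]<.15)&(w[:,0]>.46)&(w[:,0]<.57)]
    k=np.polyfit(q[:,0],q[:,1],1);print("rest",len(q),np.degrees(np.arctan(k[0])),q.mean(0),np.percentile(q,[2,98],axis=0), "zmax",np.percentile(w[(w[:,0]>.47)&(w[:,0]<.57)&(w[:,1]>.12)&(w[:,1]<.15),2],98))
    # V rest notch: height profile
    for x in np.arange(.474,.568,.006):
        s=q0=w[(abs(w[:,0]-x)<.003)&(w[:,1]>.128)&(w[:,1]<.15)]
        print("%.3f:%.3f"%(x,s[:,2].max()) if len(s) else x,end=" ")
    print()
    q=w[(w[:,2]>.074)&(w[:,2]<.088)&(w[:,1]<.06)&(w[:,1]>-.02)]
    if len(q): print("cheek",len(q),np.percentile(q,[2,98],axis=0),np.histogram(q[:,1],bins=np.arange(-.004,.06,.004)))
    q=w[(w[:,2]<.06)&(w[:,1]>.05)&(w[:,1]<.12)]
    if len(q): 
        for y in np.arange(.05,.125,.02):
            s=q[abs(q[:,1]-y)<.01,0]; print("base",y,np.percentile(s,[3,97]) if len(s) else'',end=' ')
    print()
E
```

```text
side 1100 x+ (np.float64(-0.9609455890001021), np.float64(0.6404100914368857), np.int64(24), 26) x- (np.float64(-1.5151741974948718), np.float64(0.4010888737386991), np.int64(26), 26) y+ (np.float64(1.8463007361527028), np.float64(0.2483511535835833), np.int64(16), 20) y- (np.float64(1.944295983698593), np.float64(-0.05363710785727919), np.int64(20), 20)
rest 176 1.4450519068419578 [0.5199 0.1366 0.0919] [[0.4801 0.132  0.0827]
 [0.5615 0.1449 0.0992]] zmax 0.09878003254325808
0.474:0.048 0.480:0.099 0.486:0.099 0.492:0.099 0.498:0.098 0.504:0.098 0.510:0.094 0.516:0.088 0.522:0.086 0.528:0.092 0.534:0.098 0.540:0.099 0.546:0.099 0.552:0.099 0.558:0.099 0.564:0.097 
base 0.05  base 0.07  base 0.09000000000000001  base 0.11000000000000001 [0.4274 0.5545] 
top 1935 x+ (np.float64(-1.873068638854961), np.float64(0.6385091966761611), np.int64(25), 26) x- (np.float64(-1.7446722915801893), np.float64(0.39785165723740296), np.int64(26), 26) y+ (np.float64(1.5914798630945317), np.float64(0.2503572980384861), np.int64(20), 20) y- (np.float64(1.8844839744184947), np.float64(-0.050719011424134604), np.int64(20), 20)
rest 153 1.0601809308930832 [0.5166 0.1411 0.0944] [[0.4763 0.1354 0.0826]
 [0.5562 0.1465 0.0995]] zmax 0.10022301083657106
0.474:0.097 0.480:0.101 0.486:0.101 0.492:0.100 0.498:0.100 0.504:0.099 0.510:0.093 0.516:0.085 0.522:0.090 0.528:0.097 0.534:0.101 0.540:0.099 0.546:0.100 0.552:0.099 0.558:0.100 0.5640000000000001 
cheek 476 [[0.4803 0.0031 0.075 ]
 [0.5607 0.0467 0.0855]] (array([ 0, 26, 56, 45, 31, 42, 40, 28, 42, 38, 21, 63, 44,  0,  0]), array([-0.004,  0.   ,  0.004,  0.008,  0.012,  0.016,  0.02 ,  0.024,
        0.028,  0.032,  0.036,  0.04 ,  0.044,  0.048,  0.052,  0.056]))
base 0.05 [0.4779 0.5596] base 0.07 [0.4792 0.5599] base 0.09000000000000001 [0.4792 0.5594] base 0.11000000000000001 [0.4327 0.5588]
```

```bash
cat > go.py <<'E'
# go.py gx gy gz(grasp point) azimuth pitch_below_horizontal : shift+turn in tool axes from the measured pose
import sys,numpy as np
from scipy.spatial.transform import Rotation as R
from plant import r
np.set_printoptions(precision=4,suppress=True)
g=np.array(sys.argv[1:4],float);az,p=np.radians([float(v) for v in sys.argv[4:6]])
h=np.array([np.cos(az),np.sin(az),0]);u=np.array([0,0,1.])
z=np.cos(p)*h-np.sin(p)*u; x=-np.sin(p)*h-np.cos(p)*u
T=np.c_[x,np.cross(z,x),z]
s=r.get_state();C=R.from_euler("xyz",s["eef_rot"],degrees=True)
print("t",s["time_s"],"q",s["joints"],"grasp now",s["tcp_pos"]-r.grip_depth*C.as_matrix()[:,2],"F",s["contact_force"],"w",s["gripper_width"])
print("shift",C.inv().apply(g+r.grip_depth*z-s["tcp_pos"]),"rot",(C.inv()*R.from_matrix(T)).as_rotvec(degrees=True))
E
python3 go.py .4006 -.376 .14 40 0;python3 go.py .4006 -.376 .2 40 45
```

```text
t 0.1 q [-53.3943  20.5865   0.6387  -0.0179 -70.1353 -16.5073] grasp now [ 0.2318 -0.6335  0.2445] F [ 0.0356 -0.6556 -0.0298] w 0.08734830725306102
shift [-0.2647  0.1901  0.086 ] rot [-15.5542 -89.0044 -15.6876]
t 0.1 q [-53.3943  20.5865   0.6387  -0.0179 -70.1353 -16.5073] grasp now [ 0.2318 -0.6335  0.2445] F [ 0.0356 -0.6556 -0.0298] w 0.08734830725306102
shift [-0.2595  0.1883  0.0393] rot [ -7.7354 -44.5296 -18.9028]
```

```bash
python3 drive.py '[[-0.26,0.188,0.039,-7.7,-44.5,-18.9],[-0.26,0.188,0.039,-7.7,-44.5,-18.9],[-0.26,0.188,0.039,-7.7,-44.5,-18.9],[-0.26,0.188,0.039,-7.7,-44.5,-18.9],[-0.26,0.188,0.039,-7.7,-44.5,-18.9],[-0.26,0.188,0.039,-7.7,-44.5,-18.9],[-0.26,0.188,0.039,-7.7,-44.5,-18.9],[-0.26,0.188,0.039,-7.7,-44.5,-18.9],[-0.26,0.188,0.039,-7.7,-44.5,-18.9],[-0.26,0.188,0.039,-7.7,-44.5,-18.9]]' 0.088; python3 go.py .4006 -.376 .14 40 0
```

```text
time_s: 0.93
tcp_pos: [0.4116, -0.367, 0.1871]
eef_rot: [-180.0, 44.9, -139.9]
contact_force: [-0.0, 0.5, 1.0]
gripper_width: 0.0874
gripper_force: 0.0
t 0.9333 q [-55.6572  18.7528  -5.0792 -46.1267 -77.1688  21.0455] grasp now [ 0.4014 -0.3755  0.2004] F [-0.0158  0.4671  0.9964] w 0.08737849599913704
shift [0.03   0.0002 0.0366] rot [  0.0374 -45.0621   0.0482]
```

```bash
python3 drive.py '[[0.03,0,0.037,0,-45,0],[0.03,0,0.037,0,-45,0],[0.03,0,0.037,0,-45,0],[0.03,0,0.037,0,-45,0],[0.03,0,0.037,0,-45,0],[0.03,0,0.037,0,-45,0],[0.03,0,0.037,0,-45,0],[0.03,0,0.037,0,-45,0]]'; python3 go.py .4006 -.376 .082 40 0
```

```text
time_s: 1.6
tcp_pos: [0.4142, -0.365, 0.1365]
eef_rot: [77.4, 89.7, 117.3]
contact_force: [-0.5, 0.2, -0.2]
gripper_width: 0.0877
gripper_force: 0.0
t 1.6 q [ -73.099    47.7071   -0.5228  -72.4783 -105.1491   50.2221] grasp now [ 0.3998 -0.3771  0.1365] F [-0.4989  0.2136 -0.226 ] w 0.08767537383806447
shift [0.0545 0.     0.0012] rot [-0.0929  0.0762 -0.3403]
```

```bash
python3 drive.py '[[0.02,0,0,0,0,0],[0.04,0,0,0,0,0],[0.053,0,0,0,0,0],[0.053,0,0,0,0,0]]'; python3 go.py .4925 -.299 .082 40 0
python3 - <<'E'
from plant import r
import cv2,numpy as np
A=[]
for n in("side","top"):
    c=r.capture(n);np.savez(f"pics/{n}1.npz",**c);A.append(c["frame"][:,:,::-1])
cv2.imwrite("pics/b1.png",np.hstack([A[0][150:384,130:512],A[1][80:314,180:512]]))
E
```

```text
time_s: 1.93
tcp_pos: [0.4157, -0.3645, 0.0864]
eef_rot: [-161.1, 89.8, -121.1]
contact_force: [-0.5, 0.9, -0.2]
gripper_width: 0.0877
gripper_force: 0.0
t 1.9333 q [ -72.6439   52.4434    0.3238  -71.5641 -103.5425   54.4502] grasp now [ 0.4013 -0.3766  0.0864] F [-0.4717  0.8698 -0.2322] w 0.08769953144954891
shift [0.0039 0.0006 0.1198] rot [ 0.0903 -0.2264  0.0775]
```

View pics/b1.png

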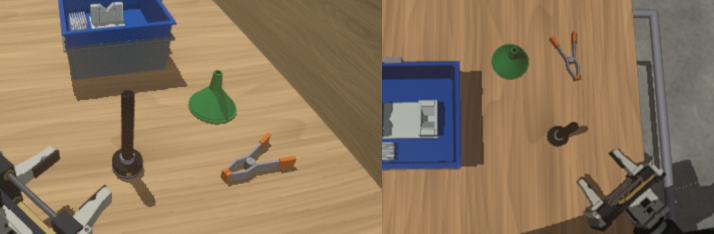

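The gripper is horizontal, with its open fingers aimed at the mast (side crop about (127,130), top crop about (560,133)). Nothing is in the way, so I'll advance.

```bash
python3 drive.py '[[0.003,0,0.03,0,0,0],[0.003,0,0.06,0,0,0],[0.003,0,0.085,0,0,0],[0.003,0,0.105,0,0,0],[0.003,0,0.12,0,0,0],[0.003,0,0.12,0,0,0],[0.003,0,0.12,0,0,0]]';  python3 drive.py '[[0,0,0,0,0,0],[0,0,0,0,0,0],[0,0,0,0,0,0],[0,0,0,0,0,0],[0,0,0,0,0,0],[0,0,0,0,0,0],[0,0,0,0,0,0],[0,0,0,0,0,0]]' 0.0 45; python3 go.py .4925 -.299 .082 40 0
```

```text
time_s: 2.62
tcp_pos: [0.5077, -0.2875, 0.0853]
eef_rot: [-115.6, 89.7, -75.5]
contact_force: [-1.1, -0.0, -0.3]
gripper_width: 0.0879
gripper_force: 0.0
time_s: 3.28
tcp_pos: [0.5072, -0.288, 0.084]
eef_rot: [-118.5, 89.9, -78.5]
contact_force: [0.5, -0.3, 0.2]
gripper_width: 0.04
gripper_force: 0.0
t 3.2833 q [-63.8642  51.4131  -4.7378 -78.4021 -97.6153  57.0308] grasp now [ 0.4928 -0.3001  0.084 ] F [ 0.4948 -0.3018  0.2196] w 0.04004177733325175
shift [0.002  0.001  0.0004] rot [-0.0184 -0.0536  0.0989]
```

```bash
python3 drive.py '[[0,0,0,0,0,0],[0,0,0,0,0,0],[0,0,0,0,0,0],[0,0,0,0,0,0],[0,0,0,0,0,0],[0,0,0,0,0,0],[0,0,0,0,0,0],[0,0,0,0,0,0]]' 0.0 45; python3 drive.py '[[-0.02,0,0,0,0,0],[-0.05,0,0,0,0,0],[-0.09,0,0,0,0,0],[-0.12,0,0,0,0,0],[-0.12,0,0,0,0,0]]'; python3 go.py .51 -.12 .30 60 45
```

```text
time_s: 3.95
tcp_pos: [0.5072, -0.2879, 0.084]
eef_rot: [-122.9, 89.9, -82.9]
contact_force: [1.0, 0.8, -0.6]
gripper_width: 0.0188
gripper_force: 45.0
time_s: 4.37
tcp_pos: [0.5077, -0.2887, 0.2099]
eef_rot: [-102.0, 89.3, -62.0]
contact_force: [1.0, -0.5, -1.1]
gripper_width: 0.0188
gripper_force: 45.0
t 4.3667 q [ -64.302    38.4602   -5.8945  -79.7904 -100.0768   45.9401] grasp now [ 0.4933 -0.3008  0.2099] F [ 0.9747 -0.4973 -1.065 ] w 0.01883701510322637
shift [-0.0787  0.1314  0.1225] rot [-19.1948  44.2768  -7.2472]
```

```bash
python3 drive.py '[[-0.078,0.131,0.122,-19.2,44.3,-7.2],[-0.078,0.131,0.122,-19.2,44.3,-7.2],[-0.078,0.131,0.122,-19.2,44.3,-7.2],[-0.078,0.131,0.122,-19.2,44.3,-7.2],[-0.078,0.131,0.122,-19.2,44.3,-7.2],[-0.078,0.131,0.122,-19.2,44.3,-7.2],[-0.078,0.131,0.122,-19.2,44.3,-7.2],[-0.078,0.131,0.122,-19.2,44.3,-7.2],[-0.078,0.131,0.122,-19.2,44.3,-7.2],[-0.078,0.131,0.122,-19.2,44.3,-7.2]]'; python3 go.py .5197 .0935 .26 91.75 90
```

```text
time_s: 5.2
tcp_pos: [0.5158, -0.1077, 0.2808]
eef_rot: [179.1, 45.4, -120.7]
contact_force: [-0.4, -1.1, -2.0]
gripper_width: 0.0192
gripper_force: 45.0
t 5.2 q [-26.847    7.8     -6.3612 -46.5401 -78.345    7.5597] grasp now [ 0.5092 -0.1194  0.294 ] F [-0.3994 -1.1198 -1.9754] w 0.019198214266052265
shift [-0.0949  0.0967  0.154 ] rot [-11.9593  44.3482 -30.3076]
```

```bash
python3 drive.py '[[-0.095,0.097,0.154,-12,44.3,-30.3],[-0.095,0.097,0.154,-12,44.3,-30.3],[-0.095,0.097,0.154,-12,44.3,-30.3],[-0.095,0.097,0.154,-12,44.3,-30.3],[-0.095,0.097,0.154,-12,44.3,-30.3],[-0.095,0.097,0.154,-12,44.3,-30.3],[-0.095,0.097,0.154,-12,44.3,-30.3],[-0.095,0.097,0.154,-12,44.3,-30.3],[-0.095,0.097,0.154,-12,44.3,-30.3],[-0.095,0.097,0.154,-12,44.3,-30.3],[-0.095,0.097,0.154,-12,44.3,-30.3]]'; python3 go.py .5197 .0935 .094 91.75 90
python3 - <<'E'
from plant import r
import cv2,numpy as np
from h import *
np.set_printoptions(precision=4,suppress=True)
A=[]
for n in("side","top"):
    c=r.capture(n);np.savez(f"pics/{n}2.npz",**c);A.append(c["frame"][:,:,::-1])
    W=cloud(c);f=c["frame"].astype(int)
    p=W[(f.max(2)<80)&(W[...,2]>.2)&(W[...,2]<.31)&(abs(W[...,0]-.52)<.04)&(W[...,1]>-.02)&(W[...,1]<.2)]
    for y in np.arange(.0,.19,.02):
        s=p[abs(p[:,1]-y)<.01]
        if len(s): print(n,round(y,2),len(s),np.median(s[:,0]),np.percentile(s[:,2],[5,95]),s[:,1].min(),s[:,1].max())
cv2.imwrite("pics/b2.png",np.hstack([cv2.resize(A[0][60:240,130:330],(400,360)),cv2.resize(A[1][100:280,90:290],(400,360))]))
E
```

```text
time_s: 6.12
tcp_pos: [0.519, 0.092, 0.2388]
eef_rot: [179.7, -0.1, -88.3]
contact_force: [0.3, -0.4, -2.0]
gripper_width: 0.0183
gripper_force: 45.0
t 6.1167 q [ 31.3531   6.3017 -16.5093  -0.0514 -67.52   -29.674 ] grasp now [0.5191 0.0921 0.2576] F [ 0.3212 -0.4279 -2.0274] w 0.01830589882134705
shift [-0.0018 -0.0016  0.1636] rot [ 0.3111 -0.1224 -0.0907]
side 0.0 434 0.5209157517183494 [0.2367 0.2786] 0.004597753036842289 0.009979108473272658
side 0.02 70 0.5165452510014028 [0.2518 0.2831] 0.010029595680555836 0.0267823625436463
side 0.06 1 0.5565900991670861 [0.3098 0.3098] 0.05592718470903024 0.05592718470903024
side 0.08 54 0.5175828048412088 [0.2607 0.2867] 0.07528439240532114 0.08880618482009994
side 0.1 15 0.5177246647887002 [0.2635 0.268 ] 0.09001843042243451 0.1097100975547387
side 0.12 8 0.5194028396083974 [0.2669 0.2682] 0.11140378603367385 0.12577814239391283
side 0.14 4 0.520364805437572 [0.2678 0.2679] 0.13393689229212846 0.14358641727506904
top 0.0 65 0.5148099198473657 [0.2366 0.2837] 0.006836515105481264 0.00997990603791097
top 0.02 234 0.5124613864382973 [0.2655 0.2844] 0.010019006625778232 0.028695295995719947
top 0.04 97 0.5170873925082694 [0.2609 0.2692] 0.03003220806973325 0.04983539453413162
top 0.06 50 0.5194044820768574 [0.263  0.2684] 0.05035311647916556 0.06729710739457824
top 0.08 2 0.5238183955065309 [0.2649 0.2683] 0.07629276790286679 0.0770212801955086
top 0.14 7 0.5097295408074901 [0.2603 0.268 ] 0.1467144020004856 0.1489762949611364
top 0.16 59 0.5114649537896596 [0.2614 0.2696] 0.15012804204450003 0.16688243985424492
```

View pics/b2.png

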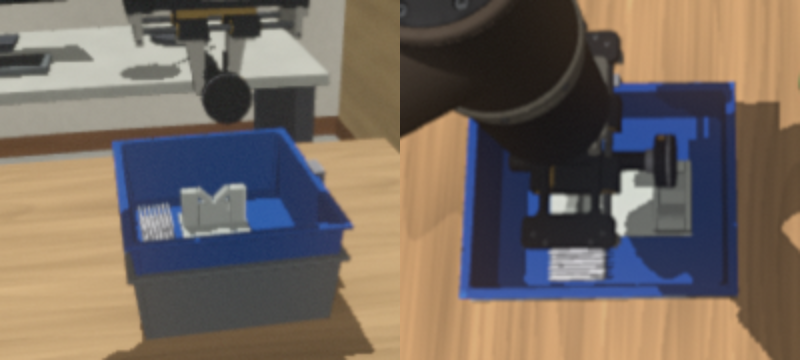

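The antenna hangs level, foot end at side crop (227,97) facing -y, aligned over the cradle. The foot's underside is at y≈0.0075 and needs to be at 0.0135, so I shift +6 mm in y while lowering.

```bash
python3 drive.py '[[-0.006,-0.0005,0.02,0.3,0,0],[-0.006,-0.0005,0.05,0.3,0,0],[-0.006,-0.0005,0.08,0.3,0,0],[-0.006,-0.0005,0.105,0.3,0,0],[-0.006,-0.0005,0.125,0.3,0,0],[-0.006,-0.0005,0.14,0.3,0,0],[-0.006,-0.0005,0.148,0.3,0,0],[-0.006,-0.0005,0.15,0.3,0,0],[-0.006,-0.0005,0.15,0.3,0,0],[-0.006,-0.0005,0.15,0.3,0,0]]'; python3 go.py .5195 .098 .094 91.75 90
```

```text
time_s: 7.05
tcp_pos: [0.5214, 0.0981, 0.0926]
eef_rot: [-179.6, -0.0, -88.3]
contact_force: [0.1, -0.2, -2.5]
gripper_width: 0.0187
gripper_force: 45.0
t 7.05 q [ 32.0248  14.2732 -28.0209   0.3146 -47.3937 -30.5782] grasp now [0.5212 0.0981 0.1114] F [ 0.1443 -0.1575 -2.496 ] w 0.018655865676158005
shift [0.     0.002  0.0174] rot [-0.3868 -0.0421 -0.0911]
```

```bash
python3 drive.py '[[0,0.0015,0.004,-0.3,0,0],[0,0.0015,0.008,-0.3,0,0],[0,0.0015,0.011,-0.3,0,0],[0,0.0015,0.013,-0.3,0,0],[0,0.0015,0.0145,-0.3,0,0],[0,0.0015,0.0155,-0.3,0,0],[0,0.0015,0.0155,-0.3,0,0],[0,0.0015,0.0155,-0.3,0,0]]'; python3 go.py .5195 .098 .094 91.75 90
python3 - <<'E'
from plant import r
import cv2,numpy as np
A=[]
for n in("side","top"):
    c=r.capture(n);np.savez(f"pics/{n}3.npz",**c);A.append(c["frame"][:,:,::-1])
cv2.imwrite("pics/b3.png",np.hstack([cv2.resize(A[0][110:240,180:320],(400,371)),cv2.resize(A[1][120:250,110:250],(400,371))]))
E
```

```text
time_s: 7.72
tcp_pos: [0.5199, 0.0986, 0.0765]
eef_rot: [-179.9, -0.1, -88.2]
contact_force: [2.1, 0.7, -0.3]
gripper_width: 0.0184
gripper_force: 45.0
t 7.7167 q [ 32.0696  15.5293 -28.8524   0.144  -45.5849 -30.4164] grasp now [0.5199 0.0987 0.0953] F [ 2.0764  0.739  -0.2533] w 0.01839870209395835
shift [0.0006 0.0005 0.0013] rot [-0.0809 -0.0719  0.004 ]
```

View pics/b3.png

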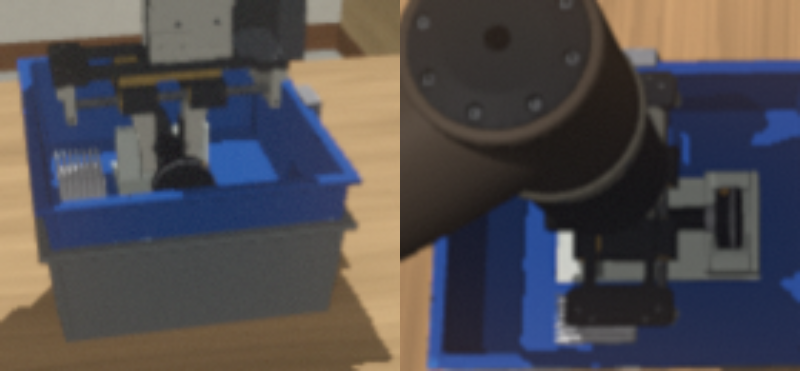

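The foot sits between the cheeks (right crop, (729,215)) and the mast is in line with the notch. The vertical force has gone, so it is starting to rest. I'll press down slightly and check.

```bash
python3 drive.py '[[0,0,0.0005,0,0,0],[0,0,0.001,0,0,0],[0,0,0.0015,0,0,0],[0,0,0.0015,0,0,0],[0,0,0.0015,0,0,0]]' - 10; python3 go.py .5195 .098 .094 91.75 90
```

```text
time_s: 8.23
tcp_pos: [0.5204, 0.0987, 0.0759]
eef_rot: [-179.9, -0.1, -88.2]
contact_force: [1.6, -0.5, 8.5]
gripper_width: 0.0195
gripper_force: 10.0
t 8.2333 q [ 32.0635  15.5766 -28.8995   0.166  -45.4252 -30.4262] grasp now [0.5203 0.0987 0.0947] F [ 1.574  -0.5249  8.4666] w 0.019526296582942557
shift [0.0007 0.0009 0.0007] rot [-0.1449 -0.0522  0.0037]
```

It's seated, with 8.5 N of support. I'll open a little and withdraw straight up.

```bash
python3 drive.py '[[0,0,-0.001,0,0,0],[0,0,-0.001,0,0,0],[0,0,-0.001,0,0,0],[0,0,-0.001,0,0,0],[0,0,-0.001,0,0,0],[0,0,-0.001,0,0,0]]' 0.042; python3 drive.py '[[0,0,-0.015,0,0,0],[0,0,-0.04,0,0,0],[0,0,-0.08,0,0,0],[0,0,-0.12,0,0,0],[0,0,-0.15,0,0,0],[0,0,-0.17,0,0,0]]';python3 drive.py '[[0.2,0,-0.1,0,0,0],[0.2,0,-0.1,0,0,0],[0.2,0,-0.1,0,0,0],[0.2,0,-0.1,0,0,0],[0.2,0,-0.1,0,0,0],[0.2,0,-0.1,0,0,0],[0.2,0,-0.1,0,0,0],[0.2,0,-0.1,0,0,0]]'
python3 - <<'E'
from plant import r
import cv2,numpy as np
from h import *
np.set_printoptions(precision=4,suppress=True)
A=[]
for n in("side","top"):
    c=r.capture(n);np.savez(f"pics/{n}4.npz",**c);A.append(c["frame"][:,:,::-1])
    W=cloud(c);f=c["frame"].astype(int)
    p=W[(f.max(2)<80)&(W[...,2]>.08)&(W[...,2]<.128)&(abs(W[...,0]-.52)<.03)&(W[...,1]>-.02)&(W[...,1]<.2)]
    if len(p): print(n,p.min(0),p.max(0))
    for y in np.arange(.0,.19,.02):
        s=p[abs(p[:,1]-y)<.01]
        if len(s): print(n,round(y,2),len(s),np.median(s[:,0]),np.percentile(s[:,2],[5,95]))
cv2.imwrite("pics/b4.png",np.hstack([cv2.resize(A[0][110:240,180:320],(400,371)),cv2.resize(A[1][120:250,110:250],(400,371))]))
E
```

```text
time_s: 8.73
tcp_pos: [0.519, 0.0982, 0.0754]
eef_rot: [180.0, -0.1, -88.3]
contact_force: [1.0, -1.1, 0.4]
gripper_width: 0.0418
gripper_force: 0.0
time_s: 9.23
tcp_pos: [0.5201, 0.0988, 0.2495]
eef_rot: [-179.8, -0.0, -88.3]
contact_force: [0.7, 0.9, 0.7]
gripper_width: 0.0417
gripper_force: 0.0
time_s: 9.9
tcp_pos: [0.5251, -0.1019, 0.346]
eef_rot: [-180.0, -0.1, -88.4]
contact_force: [-0.5, 0.5, -0.1]
gripper_width: 0.0415
gripper_force: 0.0
side [0.4982 0.0116 0.092 ] [0.5457 0.1708 0.1217]
side 0.02 145 0.5220975843521887 [0.1018 0.12  ]
side 0.04 9 0.5109349771698627 [0.1008 0.1211]
side 0.06 8 0.5182646986763422 [0.0991 0.1057]
side 0.08 27 0.5195751821497681 [0.0977 0.1054]
side 0.1 24 0.5179442966510219 [0.0971 0.1056]
side 0.12 26 0.5182859666302758 [0.0981 0.1065]
side 0.14 27 0.5155847088254407 [0.094  0.1058]
side 0.16 23 0.5176230908338298 [0.0989 0.106 ]
side 0.18 2 0.513440797725268 [0.0932 0.1031]
top [0.4973 0.0145 0.0959] [0.5379 0.173  0.1231]
top 0.02 46 0.5095662042548221 [0.1044 0.1206]
top 0.04 9 0.5147661341836908 [0.098  0.1117]
top 0.06 22 0.5138308485484862 [0.0988 0.1051]
top 0.08 23 0.5138364410787106 [0.0992 0.1062]
top 0.1 30 0.5134810233782557 [0.0994 0.1063]
top 0.12 48 0.5149655396300217 [0.0999 0.1052]
top 0.14 52 0.5157490935994589 [0.0996 0.1058]
top 0.16 56 0.5148872029065328 [0.0996 0.1063]
top 0.18 5 0.51181277008827 [0.1006 0.1045]
```

View pics/b4.png

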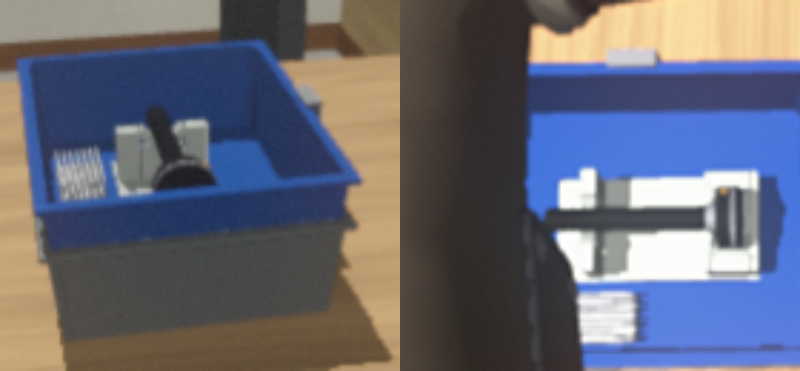

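The antenna lies level, with its foot in the trough at (735,217) and its mast in the V notch at (590,218). The heatsink hasn't moved and the gripper is clear.

```bash
python3 -c "
from plant import r
print(r.close_job())"
```

```text
the job is handed in; nothing more can be done
None
```

The antenna lies level in the cradle, foot in the trough and mast in the V rest; it was released only once seated, and I handed the job in at about 10 s without being shown a verdict.

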